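Sweep the checked lock nuts off the sorting tray into their tin and shut it

ROBOT

A 6-joint arm with a two-finger parallel gripper is mounted at the origin on a cart in front of the work surface, level with it; the furniture and walls round the work are solid. World frame = base frame: x ahead of the robot, y to its left, z up, the work surface at z = 0. Lengths are in mm, angles in rad, forces in N, time in s.
With the tool pointing down it reaches from about 325 to 775 mm from the base axis. Payload 9.3 kg.
Tool frame: the origin (TCP) lies between the finger pads; the fingertips stand 17 mm ahead of it and the grasp point (between the pads) lies 2 mm behind it; z points along the fingers, y is the line along which they close (so a half turn about z gives the same grasp; the last joint's range is limited). The gripper opens to 85 mm and grips with 20 to 120 N. Pads are 22 mm wide; open, the fingers measure 114 mm over their backs; the gripper's body (76 mm by 85 mm) begins 54 mm behind the grasp point. The pads swing forward as they close: fully open they stand 13 mm farther back than shut.
Start: joints at [-1.407, 0.259, 0.021, 1.334, 0, 1.418], TCP at [171.333, -522.629, 214.179] pointing down, gripper open.
Joint ranges: [-3.04, 3.04], [-0.91, 1.82], [-1.04, 1.36], [-1.92, 1.95], [-1.52, 1.45], [-3.14, 3.14]. Speed limits (rad/s): [2.22, 2.22, 2.79, 3.14, 3.14, 3.14].

INTERFACE

Orientations are given as a unit quaternion [w, x, y, z].
In Python, from rig import monitor, get_image, robot, nets gives the robot as it stands.
- The arm moves only by the tool servo_tool, never from a script. Its argument "rows" is a list of rows, each a list of 3 entries, a list of its own where there are three numbers: the shift along the tool's x, y, z in m, then the turn, a rotation vector about the tool's x, y, z in rad, then the closure, from -1 (fully open) to 1 (shut). A call has 1 to 10 rows; each row is the pose to reach, as a shift and turn from the pose commanded when the call began, along the tool's axes at that moment; what a row does not reach only later rows make up. A row lasts 1/10 s, in which the tool goes at most 50 mm and 8.59 degrees, less where a joint would pass 70% of its speed; a pose out of reach is approached as far as the arm can. A call with a gripper value outside its range is refused whole. The fingers move at their own pace and stop on an object; "grip_force" is the grip in N (left out, the last holds). Time passes only in rows, so rows that repeat a pose let the fingers close. It gives the time, the measured TCP pose, the force, the opening and the grip force at its end, in the units of the state.
- monitor.get_obs(): the state, without advancing time (a new reading comes with each control period).
- get_image(name): name is "scene" or "top" or "wrist"; returns a dict with "color" (384x512x3 uint8, blue, green, red), "camera_matrix" (3x3 intrinsics, pixels), "xyz" and "attitude" of the camera in the world; the wrist camera has in their place "tool_from_camera" (4x4, takes a point from camera to tool coordinates, whose origin is the TCP and whose axes are the flange's). Camera axes: x right, y up, looking along -z (the intrinsics and any distortion apply to the point x, -y, -z); pixel columns grow to the right and rows downward; lengths in mm; the calibration is good to about 2 mm. A picture is of the moment at which its call begins: read the wrist's pose just before it. There is no depth.
- robot.hand_in(): hands the job in; it is judged then, once.
Trained networks look in the newest picture that a camera, given by its name, has taken for a name from the list of things; names that differ only in an ending like _2 or _b are one class to them, and where a whole thing is asked for, a point or a joint stands for the part that bears it (a point fixed in the world has none). Each returns a list of dicts, best first, with "conf" (0 to 1); they miss things now and then, are a little off and sometimes report something else, mostly with a low value. They report only what shows in the picture. A call takes as long as a camera call.
- nets.regions_of(target, camera): "region" (384x512 bool, what is visible of it) and "bbox" ([left, top, width, height] in pixels, round what is visible of it).
The state is a dict: "t": time; "joint_pos": joint angles; "joint_vel": joint speeds; "joint_torque": joint torques, N m; "tcp_pos": TCP position; "tool_rot": TCP orientation; "ft_force": force on the tool from outside, world axes, zero at the start; "wrist_torque": the same for the moment, N m; "gripper_width": opening from 0.0 (shut) to 1.0 (fully open); "grasp_force": force on a finger pad.
Only numpy, scipy, OpenCV 4.12 (cv2) and the standard library are available. Lean on these libraries where they do the work, as an engineer would, in place of code of your own. Each camera call takes 0.05 s, during which the arm holds its last target. There are 200 camera calls.

TASK

The four brass lock nuts on the sorting tray have been checked: with the closed fingers sweep all of them down the tray and off its spout into the open white tin, without picking any up. Then push the tin's lid over with the fingers until it lies shut, leaving the tin where it stands and everything else undisturbed, the loupe on the tray too.

Things in the scene. Friction and masses are not known exactly. Their poses are not given: they have to be found in the camera images.
- nut0_center (a point): centre of a brass hexagon lock nut, 20 mm across the flats (23 mm over the corners), 6 mm thick, 15 g, lying flat on the tray; the point lies half-way up, z is the nut's axis. Four alike, their centres 30 to 120 mm apart
- nut1_center (a point): centre of another such nut
- nut2_center (a point): centre of another such nut
- nut3_center (a point): centre of another such nut
- sorting_tray: fixed aluminium sorting tray on feet, origin under its middle on the bench, own -x points out of its spout. Floor top at z = 18 mm. Walls stand 12 mm above the floor: inner faces at own x = +78 mm (back) and y = +-85 mm; from x = -15 mm the sides slant at 45 degrees to y = +-45 mm at x = -55 mm, then run straight to the open lip at x = -72 mm
- tray_mouth (a point): middle of the open lip of the tray's spout, at floor height (own x = -72 mm of the tray, same axes as the tray); the tin's inside begins 6 to 7 mm beyond it
- tin: flat white tin standing loose in front of the spout, 165 x 111 mm, 22 mm high shut, 0.45 kg, origin at the middle of its underside. Walls 16 mm high, 2 mm thick; inside own x = +-79, y = +-52 mm, floor 2 mm. Its long +y side faces the lip with a gap of 4 to 5 mm, so own y is roughly the tray's x. Hinge line: own x = +83 mm, z = 17 mm, along y (the tray's right, -y)
- tin_lid (a joint): angle of the tin's lid, rad: 0 flat shut, 1.57 upright, at most 1.78 leaning back away from the tin; starts wide open. The lid is a 165 x 111 x 5 mm plate, 50 g; two nuts lying one on the other fit under it, three do not; the stiff hinge keeps it where it is left above about 0.75 rad, below that it sinks shut slowly
- lid_edge (a point): middle of the lid's free edge, on its outer face, 165 mm from the hinge; its z axis points out of the outer face (up when shut), its x axis towards the hinge
- loupe: black eye loupe, 39 mm across, 40 mm high, standing loose on the tray in its right back corner; origin under its middle
- tweezers: steel tweezers lying on the bench to the left of the tray, 128 mm long along own y, 12 wide, 9 high; origin under the middle
- micrometer: micrometer lying on the bench to the right of the tin, in front of the fixed bench instrument (240 mm high, its front at world x = 0.51, its left side at world y = 0.11 m), 120 mm long along own y, 40 wide, 13 high; origin under the middle
- dropper_bottle: amber dropper bottle standing on the bench to the left of the tray, 32 mm across, 102 mm high; origin under the middle

How it is judged:
By the outcome, as a careful person would: the job done as asked, in the order asked, and still so for the second after the job is handed in, with the robot touching nothing.
It also fails if it takes over 72 s, if anything falls off the work surface, if the arm or the gripper's body presses on something with over 40 N, if the wrist force passes 120 N, or if a joint passes its speed limit or range.

## Working session

There is one attempt and no reset: what is moved stays moved. The work goes in short steps, Python scripts to look and compute and a tool call to move; the robot and the scene stay as the last step left them, time stands still between calls to the robot, and variables do not carry over. Pictures are saved under pics/ and viewed, at most 13 in all, crops included, and the job is handed in when it is done.

Besides the shell and the picture viewer there is one more tool, called after "Request:" as name([rows], argument=value, ...), one row to a line, values as JSON. servo_tool: Moves the arm, as the interface text tells. Its arguments: {"type":"object","properties":{"rows":{"type":"array"},"grip_force":{"type":"number"}},"required":["rows"]}

```bash
mkdir -p pics
cat > h.py <<'E'
import numpy as np, cv2
from scipy.spatial.transform import Rotation as R
from rig import monitor, get_image, robot, nets
def q2m(q): return R.from_quat([q[1],q[2],q[3],q[0]]).as_matrix()
def cam(name):
    o=monitor.get_obs(); im=get_image(name); K=np.array(im["camera_matrix"])
    if name=="wrist":
        T=np.array(im["tool_from_camera"]); M=q2m(o["tool_rot"])
        C=M@T[:3,3]+np.array(o["tcp_pos"]); A=M@T[:3,:3]
    else:
        C=np.array(im["xyz"]); a=np.array(im["attitude"]); A=q2m(a) if a.size==4 else a.reshape(3,3)
    return im,K,A,C
def ray(c,u,v,z):
    im,K,A,C=c; d=A@np.array([(u-K[0,2])/K[0,0],-(v-K[1,2])/K[1,1],-1]); return C+d*(z-C[2])/d[2]
def proj(c,p):
    im,K,A,C=c; q=A.T@(np.array(p)-C); return np.array([K[0,0]*q[0]/-q[2]+K[0,2],K[1,1]*-q[1]/-q[2]+K[1,2]])
E
python3 - <<'E'
from h import *
o=monitor.get_obs(); print({k:np.round(v,3).tolist() for k,v in o.items()})
for n in ("top","scene"):
    c=cam(n); cv2.imwrite(f"pics/{n}0.png",c[0]["color"]); print(n,c[3],c[0]["attitude"],[k for k in c[0]],c[1].tolist())
    for t,z in (("nut0_center",21),("sorting_tray",18),("tin",16),("tin_lid",60),("loupe",40),("tweezers",5),("micrometer",7),("dropper_bottle",50)):
        for d in nets.regions_of(t,n)[:6]:
            m=d["region"]; v,u=np.nonzero(m); print(n,t,round(d["conf"],2),d["bbox"],np.round(ray(c,u.mean(),v.mean(),z),1))
E
```

```text
{'t': 0.0, 'joint_pos': [-1.407, 0.259, 0.021, 1.334, 0.0, 1.418], 'joint_vel': [-0.001, -0.001, 0.0, -0.0, -0.002, -0.001], 'joint_torque': [-0.001, -55.564, 34.453, 0.014, -0.0, -0.0], 'tcp_pos': [171.291, -522.329, 213.571], 'tool_rot': [-0.001, 0.987, 0.158, 0.0], 'ft_force': [-0.679, -0.402, 0.262], 'wrist_torque': [0.045, -0.01, -0.015], 'grasp_force': 0.0, 'gripper_width': 0.998}
top [ 418.10861277  175.64291709 1016.71805524] [ 0.71043478  0.04845427 -0.04553117 -0.7006151 ] ['color', 'camera_matrix', 'xyz', 'attitude'] [[405.04662859366107, 0.0, 257.18844652799385], [0.0, 405.04662859366107, 187.65560197384414], [0.0, 0.0, 1.0]]
top nut0_center 0.3 [265.3, 193.6, 23.1, 52.0] [468.3 133.1  21. ]
top sorting_tray 0.61 [175.7, 138.2, 76.1, 67.6] [585.4 292.5  18. ]
top tin 0.71 [199.4, 192.5, 87.7, 58.3] [454.8 213.2  16. ]
top loupe 0.45 [230.2, 147.3, 9.8, 14.4] [630.3 234.7  40. ]
top loupe 0.41 [124.3, 145.4, 17.5, 15.7] [628.4 488.2  40. ]
top tweezers 0.58 [133.5, 200.3, 5.8, 46.8] [440.  481.8   5. ]
top micrometer 0.74 [263.7, 195.0, 27.5, 49.6] [469.3 132.1   7. ]
top 
[... 502 characters left out ...]
115.8] [500.4 137.   16. ]
scene tin_lid 0.98 [257.3, 145.4, 47.4, 76.0] [511.2  79.7  60. ]
scene loupe 0.72 [219.5, 146.4, 86.0, 116.6] [478.1 165.4  40. ]
scene loupe 0.57 [196.5, 187.3, 15.2, 22.6] [631.  242.1  40. ]
scene loupe 0.16 [155.6, 192.1, 86.8, 48.5] [565. 318.  40.]
scene tweezers 0.56 [148.4, 273.9, 52.2, 27.3] [463.9 485.3   5. ]
scene micrometer 0.61 [319.1, 175.8, 36.4, 21.5] [421.4 -67.1   7. ]
scene micrometer 0.58 [256.6, 147.6, 45.4, 69.9] [566.5   7.9   7. ]
scene micrometer 0.52 [221.7, 211.6, 7.5, 7.6] [568.1 231.6   7. ]
scene dropper_bottle 0.81 [114.3, 220.1, 17.0, 37.0] [616.6 497.9  50. ]
scene dropper_bottle 0.26 [256.5, 142.8, 46.5, 73.9] [522.2  66.7  50. ]
```

Run:
```python
import cv2
a=cv2.imread("pics/top0.png")[115:275,100:330]; a=cv2.resize(a,None,fx=3.4,fy=3.4,interpolation=cv2.INTER_CUBIC); cv2.imwrite("pics/top0c.png",a)
a=cv2.imread("pics/scene0.png")[120:320,90:370]; a=cv2.resize(a,None,fx=2.8,fy=2.8,interpolation=cv2.INTER_CUBIC); cv2.imwrite("pics/scene0c.png",a)
```

```text
(no output)
```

View pics/top0c.png

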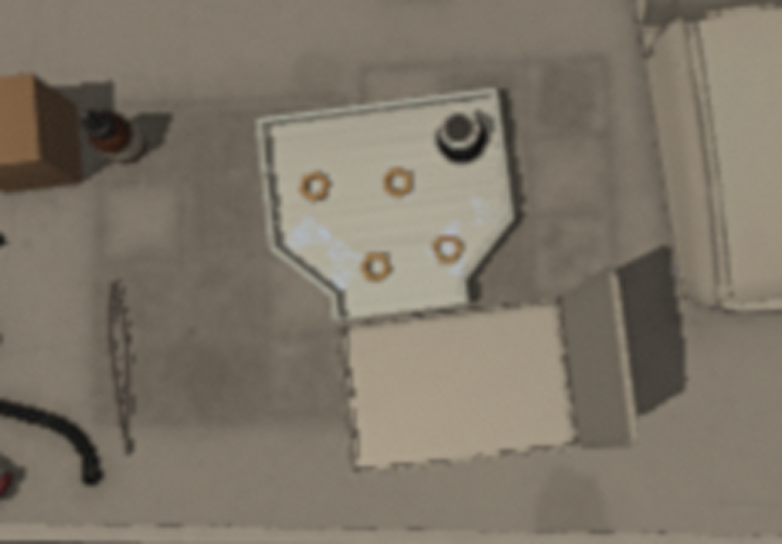

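View pics/scene0c.png

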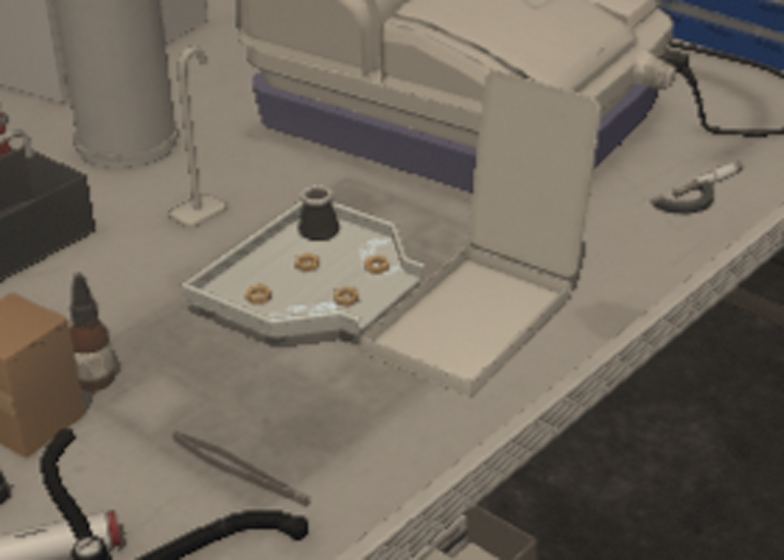

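The top crop shows the tray with its four nuts at crop pixels (316,186), (399,182), (376,266) and (448,249). The loupe is at (460,137), and the spout points down to the open tin, whose rim spans (345,325)–(575,445). The lid stands to the right. The scene view agrees with this, and the lid stands upright, leaning back slightly.

```bash
cat > est.py <<'E'
from h import *
c=cam("top"); px=lambda u,v,z: ray(c,100+u/3.4,115+v/3.4,z)
for n,p in {"n0":(316,186),"n1":(399,182),"n2":(376,266),"n3":(448,249)}.items(): print(n,np.round(px(*p,21),1))
for n,p in {"BL":(260,120),"BR":(497,91),"Lelb":(272,249),"Relb":(517,214),"lipL":(337,320),"lipR":(478,301)}.items(): print(n,np.round(px(*p,30),1))
for n,p in {"tinFL":(346,325),"tinBL":(357,468),"tinBR":(577,443),"tinFR":(560,305)}.items(): print(n,np.round(px(*p,16),1))
print("lidtop",px(613,275,180),px(633,440,180))
w=cam("wrist"); print(np.round(w[0]["tool_from_camera"],3),w[1])
o=monitor.get_obs(); M=q2m(o["tool_rot"]); print(M.round(3)); print("shift to (530,250,400):",(M.T@(np.array([530,250,400])-o["tcp_pos"])).round(1))
E
python3 est.py
```

```text
n0 [594.3 341.7  21. ]
n1 [598.1 280.8  21. ]
n2 [535.8 295.9  21. ]
n3 [549.  243.7  21. ]
BL [641.2 383.   30. ]
BR [665.3 209.8  30. ]
Lelb [546.1 370.4  30. ]
Relb [574.1 193.7  30. ]
lipL [495.3 321.7  30. ]
lipR [510.4 220.7  30. ]
tinFL [492.8 317.1  16. ]
tinBL [390.2 305.9  16. ]
tinBR [410.2 148.1  16. ]
tinFR [509.6 161.5  16. ]
lidtop [513.44925697 131.64791998 180.        ] [413.74220614 118.96406931 180.        ]
[[  -0.       0.966    0.259   63.637]
 [   1.       0.       0.       0.557]
 [  -0.       0.259   -0.966 -160.432]
 [   0.       0.       0.       1.   ]] [[305.84490275   0.         264.41481327]
 [  0.         305.84490275 197.4322611 ]
 [  0.           0.           1.        ]]
[[ 0.95   0.311 -0.   ]
 [ 0.311 -0.95   0.   ]
 [-0.    -0.    -1.   ]]
shift to (530,250,400): [ 581.5 -622.5 -185.8]
```

Request:
servo_tool([
  [[0.01, -0.01, -0.045], [0, 0, -0.147], 1],
  [[0.035, -0.037, -0.08], [0, 0, -0.294], 1],
  [[0.065, -0.07, -0.105], [0, 0, -0.441], 1],
  [[0.095, -0.102, -0.125], [0, 0, -0.588], 1],
  [[0.125, -0.134, -0.145], [0, 0, -0.735], 1],
  [[0.157, -0.168, -0.16], [0, 0, -0.882], 1],
  [[0.19, -0.203, -0.17], [0, 0, -1.029], 1],
  [[0.223, -0.239, -0.18], [0, 0, -1.176], 1],
  [[0.256, -0.274, -0.186], [0, 0, -1.323], 1],
  [[0.29, -0.31, -0.186], [0, 0, -1.47], 1],
])

```text
t: 2.0
tcp_pos: [350.7, -136.0, 401.2]
tool_rot: [0.001, 0.625, 0.781, 0.0]
ft_force: [1.0, -1.1, 0.1]
gripper_width: -0.004
grasp_force: 0.0
```

```bash
cat > to.py <<'E'
import sys; from h import *
# shift & turn to world target x y z yaw(deg of tool x)
t=list(map(float,sys.argv[1:])); o=monitor.get_obs(); M=q2m(o["tool_rot"]); p=np.array(o["tcp_pos"])
yaw=np.degrees(np.arctan2(M[1,0],M[0,0])); print("t",round(o["t"],2),"p",p.round(1),"yaw",yaw.round(2),"z",M[:,2].round(3),"F",np.round(o["ft_force"],1),"q",np.round(o["joint_pos"],2))
for k in range(0,len(t),4):
    a=np.radians(t[k+3]); T=np.array([[np.cos(a),np.sin(a),0],[np.sin(a),-np.cos(a),0],[0,0,-1]])
    print((M.T@(np.array(t[k:k+3])-p)).round(1),R.from_matrix(M.T@T).as_rotvec().round(4))
E
python3 to.py 480 250 400 188
```

```text
t 2.0 p [ 350.7 -136.   401.2] yaw 102.68 z [ 0.002 -0.001 -1.   ] F [ 1.  -1.1  0.1] q [-0.59 -0.03  0.15  1.76 -0.    0.76]
[348.2 210.9   0.9] [ 0.      0.0024 -1.4891]
```

Request:
servo_tool([
  [[0.035, 0.021, 0], [0, 0, -0.149], 1],
  [[0.07, 0.042, 0.0], [0, 0, -0.298], 1],
  [[0.105, 0.063, 0.0], [0, 0, -0.447], 1],
  [[0.14, 0.084, 0], [0, 0, -0.596], 1],
  [[0.175, 0.105, 0], [0, 0, -0.745], 1],
  [[0.21, 0.126, 0.02], [0, 0, -0.893], 1],
  [[0.245, 0.147, 0.04], [0, 0, -1.042], 1],
  [[0.28, 0.168, 0.07], [0, 0, -1.191], 1],
  [[0.315, 0.19, 0.1], [0, 0, -1.34], 1],
  [[0.348, 0.211, 0.13], [0, 0, -1.489], 1],
])

```text
t: 3.0
tcp_pos: [481.7, 248.5, 269.9]
tool_rot: [0.0, -0.07, 0.998, 0.0]
ft_force: [1.6, -0.1, 0.4]
gripper_width: -0.0
grasp_force: 0.0
```

Run:
```python
from h import *
o=monitor.get_obs(); print(np.linalg.norm(o["joint_vel"]))
w=cam("wrist"); im=w[0]["color"]; np.savez("w1.npz",K=w[1],A=w[2],C=w[3]); cv2.imwrite("pics/w1.png",cv2.resize(im,None,fx=1.55,fy=1.55,interpolation=cv2.INTER_CUBIC)); cv2.imwrite("pics/w1raw.png",im)
print(o["tcp_pos"],w[3])
for t,z in (("nut0_center",21),("loupe",40)):
    for d in nets.regions_of(t,"wrist")[:6]:
        v,u=np.nonzero(d["region"]); print(t,round(d["conf"],2),d["bbox"],ray(w,u.mean(),v.mean(),z).round(1))
```

```text
1.3326368566045383
[481.73265731 248.53992007 269.90589396] [415.50844444 238.28374827 430.27992853]
nut0_center 0.41 [247.2, 209.1, 13.1, 15.1] [549.5 241.7  21. ]
loupe 0.36 [285.3, 203.5, 16.7, 10.0] [529.7 292.6  40. ]
```

View pics/w1.png

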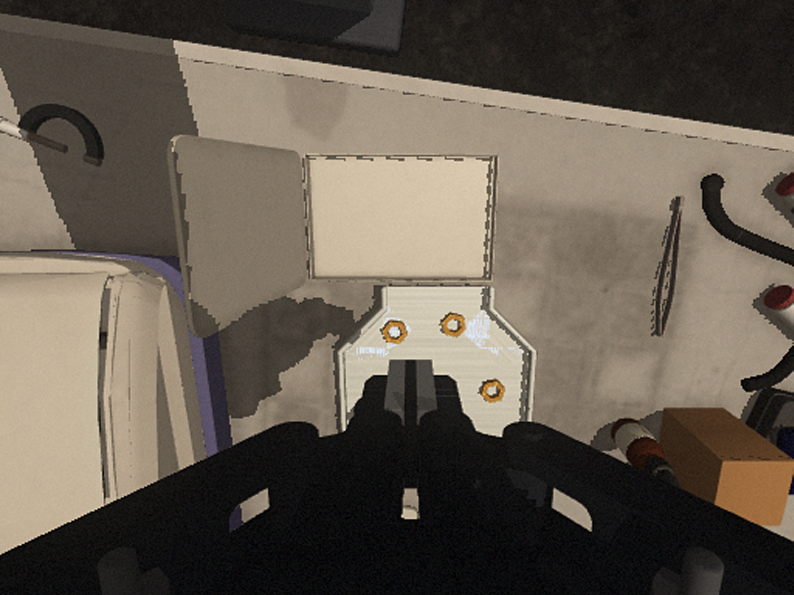

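The wrist view shows nut3 at (395,331), nut2 at (453,324) and nut0 at (492,390). Nut1 is hidden by the fingers. The lip runs from (384,287) to (492,287), and the tin's inside spans (311,158)–(492,278). I'll turn these into world positions.

Run:
```python
from h import *
d=np.load("w1.npz"); c=(None,d["K"],d["A"],d["C"]); px=lambda u,v,z: ray(c,u/1.55,v/1.55,z).round(1)
for n,p in {"n0":(492,390),"n2":(453,324),"n3":(395,331)}.items(): print(n,px(*p,21))
print("lip inner floor L,R",px(490,289,18),px(387,289,18)); print("walltop lip L,R",px(494,286,30),px(382,286,30)); print("elbows",px(535,351,30),px(337,349,30))
for p in [(494,281),(497,155),(303,155),(306,282)]: print("tin",px(*p,16))
w=px
# lid free edge
print("lidedge",px(172,140,180),px(195,335,180))
# tray fit from both views: guess
for yaw,o in ((7.9,None),(7,None)):
    a=np.radians(yaw); ex=np.array([np.cos(a),np.sin(a)]); ey=np.array([-ex[1],ex[0]])
    print(yaw,ex,ey)
```

```text
n0 [594.1 341.4  21. ]
n2 [535.3 294.5  21. ]
n3 [549.2 243.6  21. ]
lip inner floor L,R [499.3 322.3  18. ] [512.2 231.3  18. ]
walltop lip L,R [493.8 322.8  30. ] [507.3 226.9  30. ]
elbows [547.3 370.3  30. ] [570.3 194.2  30. ]
tin [492.  324.9  16. ]
tin [386.2 307.5  16. ]
tin [408.8 147.4  16. ]
tin [516.4 158.9  16. ]
lidedge [413.5 117.9 180. ] [515.1 131.8 180. ]
7.9 [0.99050946 0.13744455] [-0.13744455  0.99050946]
7 [0.99254615 0.12186934] [-0.12186934  0.99254615]
```

```bash
cat > tr.py <<'E'
from h import *
a=np.radians(8.0); ex=np.array([np.cos(a),np.sin(a),0]); ey=np.array([-ex[1],ex[0],0]); O=np.array([577,287,0.])
B=np.array([ex,ey,[0,0,1]])
def st():
    o=monitor.get_obs(); M=q2m(o["tool_rot"]); yaw=np.degrees(np.arctan2(M[1,0],M[0,0]))
    print("t",round(o["t"],2),"tray",(B@(np.array(o["tcp_pos"])-O)).round(1),"yaw-8",round(yaw%360-8,2),"F",np.round(o["ft_force"],1),"v",round(float(np.abs(o["joint_vel"]).max()),3))
if __name__=="__main__": st()
E
python3 - <<'E'
from tr import *
st()
d=np.load("w1.npz"); c=(None,d["K"],d["A"],d["C"]); o=monitor.get_obs(); im=get_image("wrist"); T=np.array(im["tool_from_camera"]); K=d["K"]
for p in [(11,14.5,17),(11,-14.5,17),(11,14.5,-21),(11,-14.5,-21),(11,40,-21),(11,14.5,-40),(11,40,-56)]:
    q=T[:3,:3].T@(np.array(p)-T[:3,3]); print(p,((np.array([K[0,0]*q[0]/-q[2]+K[0,2],K[1,1]*-q[1]/-q[2]+K[1,2]]))*1.55).round(0))
for n,p in {"n0":(594.2,341.5,0),"n1":(598.1,280.8,0),"n2":(535.5,295,0),"n3":(549.2,243.6,0),"loupe":(630.5,237,0)}.items(): print(n,(B@(np.array(p)-O)).round(1))
E
```

```text
t 3.15 tray [-100.5  -25.   268.2] yaw-8 179.88 F [-0.2 -0.3  0. ] v 0.055
(11, 14.5, 17) [449. 327.]
(11, -14.5, 17) [375. 327.]
(11, 14.5, -21) [459. 363.]
(11, -14.5, -21) [367. 363.]
(11, 40, -21) [540. 363.]
(11, 14.5, -40) [466. 389.]
(11, 40, -56) [578. 417.]
n0 [24.6 51.6  0. ]
n1 [20.  -9.1  0. ]
n2 [-40.   13.7   0. ]
n3 [-33.6 -39.1   0. ]
loupe [ 46. -57.   0.]
```

Run:
```python
import cv2
a=cv2.imread("pics/w1raw.png")[215:300,205:325]; a=cv2.convertScaleAbs(a,alpha=2.2,beta=15); cv2.imwrite("pics/w1c.png",cv2.resize(a,None,fx=6,fy=6,interpolation=cv2.INTER_CUBIC))
```

```text
(no output)
```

View pics/w1c.png

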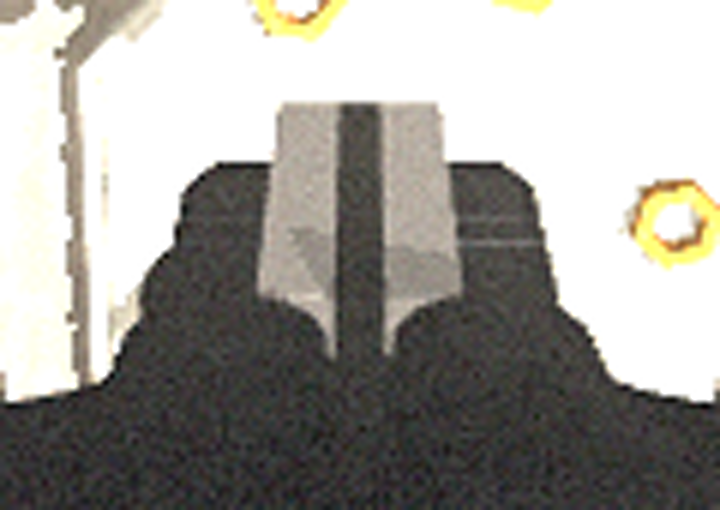

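The zoomed wrist crop shows the closed fingertips as narrow grey bars about 16 mm wide, from (278,100) to (440,100), with wider dark finger backs behind them. I'll go down behind nut2.

Request:
servo_tool([
  [[-0.02, 0.008, 0.04], [0, 0, 0], 1],
  [[-0.04, 0.016, 0.08], [0, 0, 0], 1],
  [[-0.06, 0.025, 0.12], [0, 0, 0], 1],
  [[-0.08, 0.033, 0.155], [0, 0, 0], 1],
  [[-0.09, 0.039, 0.185], [0, 0, 0], 1],
  [[-0.09, 0.039, 0.205], [0, 0, 0], 1],
  [[-0.09, 0.039, 0.215], [0, 0, 0], 1],
  [[-0.09, 0.039, 0.22], [0, 0, 0], 1],
  [[-0.09, 0.039, 0.223], [0, 0, 0], 1],
  [[-0.09, 0.039, 0.223], [0, 0, 0], 1],
])

```text
t: 4.2
tcp_pos: [566.0, 297.2, 49.0]
tool_rot: [0.001, -0.067, 0.998, 0.0]
ft_force: [0.1, -0.2, -0.1]
gripper_width: 0.003
grasp_force: 0.0
```

```bash
python3 tr.py
```

```text
t 4.2 tray [-9.5 11.6 49. ] yaw-8 179.66 F [ 0.1 -0.2 -0.1] v 0.006
```

Request:
servo_tool([
  [[0, 0, 0.004], [0, 0, 0], 1],
  [[0, 0, 0.007], [0, 0, 0], 1],
  [[0, 0, 0.009], [0, 0, 0], 1],
  [[0, 0, 0.011], [0, 0, 0], 1],
  [[0, 0, 0.0115], [0, 0, 0], 1],
  [[0, 0, 0.0115], [0, 0, 0], 1],
])

```text
t: 4.8
tcp_pos: [565.5, 297.4, 36.2]
tool_rot: [-0.0, -0.067, 0.998, -0.0]
ft_force: [-0.0, 0.7, -0.7]
gripper_width: 0.002
grasp_force: 0.0
```

Run:
```python
from tr import *
st(); a=cam("scene")[0]["color"][170:250,140:270]
w=cam("wrist")[0]["color"][190:310,170:330]
a=cv2.resize(a,(650,400),interpolation=cv2.INTER_CUBIC); w=cv2.resize(w,(534,400),interpolation=cv2.INTER_CUBIC)
cv2.imwrite("pics/s1.png",cv2.resize(np.hstack([a,w]),(800,270)))
```

```text
t 4.8 tray [-10.   11.9  36.2] yaw-8 179.69 F [-0.   0.7 -0.7] v 0.003
```

View pics/s1.png

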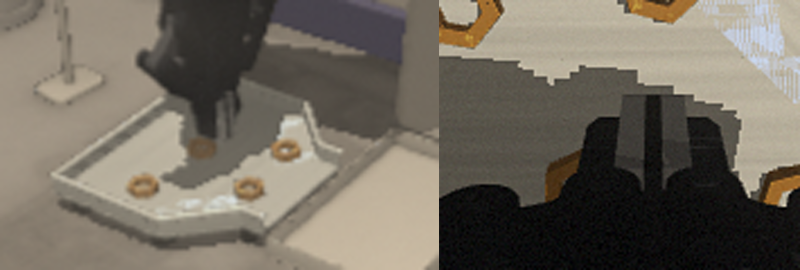

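The scene crop shows the fingers standing between the nuts and clear of the floor. The wrist crop shows nut2 straight ahead at (662,8), nearly in line with the finger seam at x=652. I'll sweep it now.

Request:
servo_tool([
  [[0.004, 0, 0], [0, 0, 0], 1],
  [[0.009, 0.001, 0], [0, 0, 0], 1],
  [[0.015, 0.001, 0], [0, 0, 0], 1],
  [[0.022, 0.001, 0], [0, 0, 0], 1],
  [[0.029, 0.001, 0], [0, 0, 0], 1],
  [[0.036, 0.001, 0], [0, 0, 0], 1],
  [[0.043, 0.001, 0], [0, 0, 0], 1],
  [[0.05, 0.001, 0], [0, 0, 0], 1],
  [[0.057, 0.001, 0], [0, 0, 0], 1],
  [[0.063, 0.001, 0], [0, 0, 0], 1],
])

```text
t: 5.9
tcp_pos: [502.3, 289.8, 36.4]
tool_rot: [-0.0, -0.067, 0.998, -0.0]
ft_force: [0.2, 0.1, -0.5]
gripper_width: 0.004
grasp_force: 0.0
```

Request:
servo_tool([
  [[0.006, 0, 0], [0, 0, 0], 1],
  [[0.012, 0, 0], [0, 0, 0], 1],
  [[0.018, 0, 0], [0, 0, 0], 1],
  [[0.024, 0, 0], [0, 0, 0], 1],
  [[0.024, 0, 0], [0, 0, 0], 1],
])

```text
t: 6.4
tcp_pos: [478.3, 286.6, 36.4]
tool_rot: [-0.0, -0.067, 0.998, -0.0]
ft_force: [-0.2, -0.3, 0.8]
gripper_width: -0.001
grasp_force: 0.0
```

Run:
```python
from tr import *
st(); w=cam("wrist"); np.savez("w2.npz",K=w[1],A=w[2],C=w[3]); cv2.imwrite("pics/w2.png",cv2.resize(w[0]["color"][60:320,90:400],None,fx=2.3,fy=2.3,interpolation=cv2.INTER_CUBIC))
```

```text
t 6.4 tray [-97.7  13.3  36.4] yaw-8 179.7 F [-0.2 -0.3  0.8] v 0.022
```

View pics/w2.png

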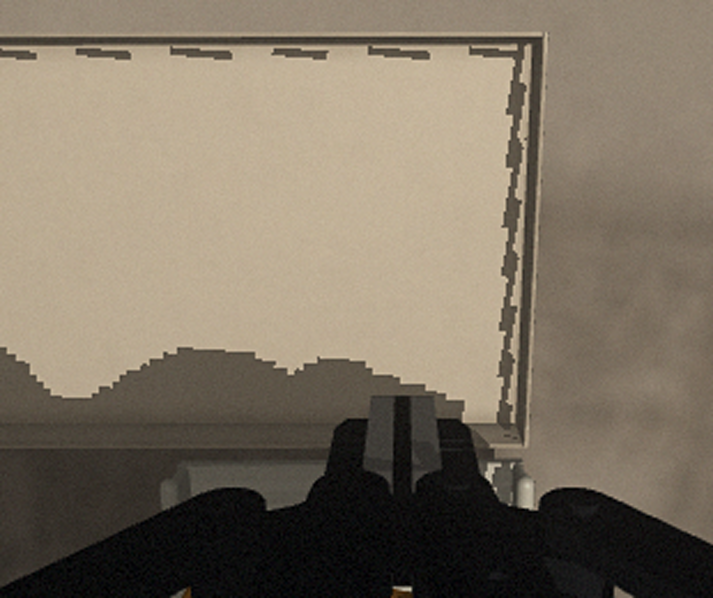

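The wrist view shows the tin empty, with the fingertip at (403,396), so nut2 was not pushed in. I'll check where the fingertips really are by projecting their expected position into the earlier scene picture.

Run:
```python
from tr import *
c=cam("scene"); np.savez("sc.npz",K=c[1],A=c[2],C=c[3])
f=lambda p:((proj(c,p)-[140,170])*[5*.6757,5*.675]).round(0)
for z in (19.2,30,45,60): print("tip in s1",z,f((565.5,297.4,z)))
print("n2",f((535.5,295,21)),"n1",f((598,281,21)))
cv2.imwrite("pics/scB.png",c[0]["color"])
b=c[0]["color"][175:235,150:270].astype(int); 
for d in nets.regions_of("nut0_center","scene")[:6]:
    v,u=np.nonzero(d["region"]); print(round(d["conf"],2),d["bbox"],ray(c,u.mean(),v.mean(),21).round(1))
# orange mask
h=cv2.cvtColor(c[0]["color"],cv2.COLOR_BGR2HSV); m=((h[...,0]>8)&(h[...,0]<22)&(h[...,1]>110)&(h[...,2]>70)).astype(np.uint8)
n,l,s,ce=cv2.connectedComponentsWithStats(m)
for i in range(1,n):
    if s[i,4]>6 and 150<ce[i][0]<310: print(s[i],ce[i].round(1),ray(c,*ce[i],21).round(1),(B@(ray(c,*ce[i],21)-O)).round(1))
```

```text
tip in s1 19.2 [222. 175.]
tip in s1 30 [221. 163.]
tip in s1 45 [220. 145.]
tip in s1 60 [219. 127.]
n2 [254. 188.] n1 [206. 147.]
0.5 [217.7, 145.4, 87.8, 116.3] [495.6 142.6  21. ]
0.4 [222.7, 214.5, 7.8, 5.3] [554.1 247.5  21. ]
0.39 [113.7, 216.0, 17.5, 42.9] [652.4 477.2  21. ]
[156   8  36  17 138] [179.2  14.9] [ 2521.5 -1348.5    21. ] [ 1698.  -1890.2    21. ]
[196 211   8   6  23] [199.6 213.3] [601.5 282.9  21. ] [23.7 -7.5 21. ]
[179 223   7   5  19] [181.9 225. ] [596.8 344.9  21. ] [27.7 54.6 21. ]
[210 223   8   6  21] [213.3 225.8] [538.3 298.3  21. ] [-36.8  16.6  21. ]
```

Nut2 has not moved. In the picture the fingertips sit about 28 mm higher than the stated geometry puts them. I'll go back behind nut2 and find the floor by force, in small steps.

Request:
servo_tool([
  [[-0.03, 0, 0], [0, 0, 0], 1],
  [[-0.065, 0.001, 0], [0, 0, 0], 1],
  [[-0.088, 0.001, 0], [0, 0, 0], 1],
  [[-0.088, 0.001, 0.003], [0, 0, 0], 1],
  [[-0.088, 0.001, 0.006], [0, 0, 0], 1],
  [[-0.088, 0.001, 0.009], [0, 0, 0], 1],
  [[-0.088, 0.001, 0.012], [0, 0, 0], 1],
  [[-0.088, 0.001, 0.015], [0, 0, 0], 1],
  [[-0.088, 0.001, 0.018], [0, 0, 0], 1],
  [[-0.088, 0.001, 0.018], [0, 0, 0], 1],
])

```text
t: 7.55
tcp_pos: [565.9, 299.4, 18.0]
tool_rot: [-0.0, -0.067, 0.998, -0.0]
ft_force: [-0.2, -0.1, -0.2]
gripper_width: -0.004
grasp_force: 0.0
```

Request:
servo_tool([
  [[0, 0, 0.002], [0, 0, 0], 1],
  [[0, 0, 0.004], [0, 0, 0], 1],
  [[0, 0, 0.005], [0, 0, 0], 1],
  [[0, 0, 0.005], [0, 0, 0], 1],
])

```text
t: 7.95
tcp_pos: [566.2, 299.4, 13.1]
tool_rot: [-0.0, -0.067, 0.998, -0.0]
ft_force: [0.3, 0.1, -0.2]
gripper_width: 0.0
grasp_force: 0.0
```

Run:
```python
from tr import *
st(); c=cam("scene"); w=cam("wrist")[0]["color"][170:300,190:340]
a=cv2.resize(c[0]["color"][180:250,160:250],(514,400),interpolation=cv2.INTER_CUBIC); w=cv2.resize(w,(462,400),interpolation=cv2.INTER_CUBIC)
cv2.imwrite("pics/s2.png",cv2.resize(np.hstack([a,w]),(800,328)))
```

```text
t 7.95 tray [-9.  13.8 13.1] yaw-8 179.69 F [ 0.3  0.1 -0.2] v 0.005
```

View pics/s2.png

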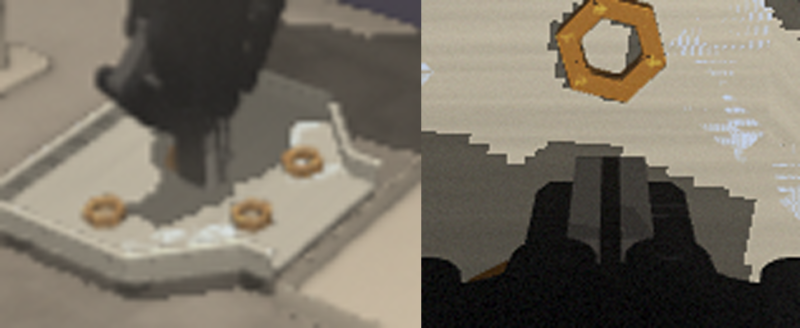

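The scene crop shows the fingertips at about (212,185), just above the tray floor. The wrist crop shows nut2 straight ahead at (610,45). I'll keep going down by feel.

Request:
servo_tool([
  [[0, 0, 0.001], [0, 0, 0], 1],
  [[0, 0, 0.002], [0, 0, 0], 1],
  [[0, 0, 0.003], [0, 0, 0], 1],
  [[0, 0, 0.003], [0, 0, 0], 1],
])

```text
t: 8.45
tcp_pos: [566.2, 299.4, 10.1]
tool_rot: [-0.0, -0.067, 0.998, -0.0]
ft_force: [0.1, 0.3, 0.4]
gripper_width: -0.001
grasp_force: 0.0
```

Request:
servo_tool([
  [[0, 0, 0.001], [0, 0, 0], 1],
  [[0, 0, 0.002], [0, 0, 0], 1],
  [[0, 0, 0.002], [0, 0, 0], 1],
])

```text
t: 8.75
tcp_pos: [566.2, 299.4, 8.1]
tool_rot: [-0.0, -0.067, 0.998, -0.0]
ft_force: [0.4, -0.1, -0.2]
gripper_width: -0.0
grasp_force: 0.0
```

Request:
servo_tool([
  [[0, 0, 0.001], [0, 0, 0], 1],
  [[0, 0, 0.0015], [0, 0, 0], 1],
  [[0, 0, 0.0015], [0, 0, 0], 1],
])

```text
t: 9.05
tcp_pos: [566.2, 299.5, 6.7]
tool_rot: [-0.0, -0.067, 0.998, -0.0]
ft_force: [0.7, -0.3, 0.9]
gripper_width: 0.001
grasp_force: 0.0
```

Run:
```python
from tr import *
st(); c=cam("scene"); f=lambda p:((proj(c,p)-[160,180])*[5.71,5.714]).round(0)
for z in (18,22,26,30): print(z,f((566.2-4.6,299.4-.6,z)),"back",f((566.2,299.4+8,z)))
w=cam("wrist"); o=monitor.get_obs(); n=None
g=w[0]["color"]; cv2.imwrite("pics/w3.png",g)
```

```text
t 9.05 tray [-8.9 13.8  6.7] yaw-8 179.69 F [ 0.7 -0.3  0.9] v 0.003
18 [265. 247.] back [242. 252.]
22 [264. 239.] back [242. 244.]
26 [264. 231.] back [241. 236.]
30 [263. 223.] back [241. 228.]
```

Request:
servo_tool([
  [[0, 0, 0.001], [0, 0, 0], 1],
  [[0, 0, 0.001], [0, 0, 0], 1],
])

```text
t: 9.35
tcp_pos: [566.2, 299.5, 5.7]
tool_rot: [-0.0, -0.067, 0.998, -0.0]
ft_force: [-1.1, -0.2, -1.6]
gripper_width: 0.0
grasp_force: 0.0
```

Request:
servo_tool([
  [[0, 0, 0.001], [0, 0, 0], 1],
  [[0, 0, 0.001], [0, 0, 0], 1],
])

```text
t: 9.55
tcp_pos: [566.2, 299.4, 4.7]
tool_rot: [-0.0, -0.067, 0.998, -0.0]
ft_force: [0.0, -0.3, -0.5]
gripper_width: -0.004
grasp_force: 0.0
```

Request:
servo_tool([
  [[0, 0, 0.001], [0, 0, 0], 1],
  [[0, 0, 0.001], [0, 0, 0], 1],
])

```text
t: 9.75
tcp_pos: [566.2, 299.4, 3.7]
tool_rot: [-0.0, -0.067, 0.998, -0.0]
ft_force: [-0.6, 0.2, 0.4]
gripper_width: 0.005
grasp_force: 0.0
```

Request:
servo_tool([
  [[0, 0, 0.001], [0, 0, 0], 1],
  [[0, 0, 0.001], [0, 0, 0], 1],
])

```text
t: 9.95
tcp_pos: [566.2, 299.4, 2.6]
tool_rot: [-0.0, -0.067, 0.998, -0.0]
ft_force: [-1.1, 1.1, -0.0]
gripper_width: -0.0
grasp_force: 0.0
```

Request:
servo_tool([
  [[0, 0, 0.001], [0, 0, 0], 1],
  [[0, 0, 0.001], [0, 0, 0], 1],
])

```text
t: 10.15
tcp_pos: [566.2, 299.4, 1.7]
tool_rot: [-0.0, -0.067, 0.998, -0.0]
ft_force: [0.6, -0.4, 0.0]
gripper_width: -0.002
grasp_force: 0.0
```

Request:
servo_tool([
  [[0, 0, 0.001], [0, 0, 0], 1],
  [[0, 0, 0.001], [0, 0, 0], 1],
])

```text
t: 10.35
tcp_pos: [566.3, 299.5, 1.0]
tool_rot: [0.0, -0.067, 0.998, 0.0]
ft_force: [-1.4, -0.7, 2.7]
gripper_width: -0.002
grasp_force: 1.3
```

Request:
servo_tool([
  [[0, 0, 0.001], [0, 0, 0], 1],
  [[0, 0, 0.001], [0, 0, 0], 1],
])

```text
t: 10.55
tcp_pos: [566.4, 299.5, 1.0]
tool_rot: [0.001, -0.067, 0.998, 0.0]
ft_force: [-2.9, -1.8, 11.2]
gripper_width: 0.001
grasp_force: 5.5
```

Run:
```python
from tr import *
st(); c=cam("scene"); a=cv2.resize(c[0]["color"][185:235,180:240],(780,650),interpolation=cv2.INTER_CUBIC)[:600]
for z,col in ((18,(0,0,255)),(24,(0,255,0)),(30,(255,0,0))):
    p=((proj(c,(566.2,299.4,z))-[180,185])*13).astype(int); cv2.circle(a,tuple(map(int,p)),4,col,-1)
cv2.imwrite("pics/s3.png",a)
```

```text
t 10.55 tray [-8.8 13.8  1. ] yaw-8 179.69 F [-2.9 -1.8 11.2] v 0.001
```

View pics/s3.png

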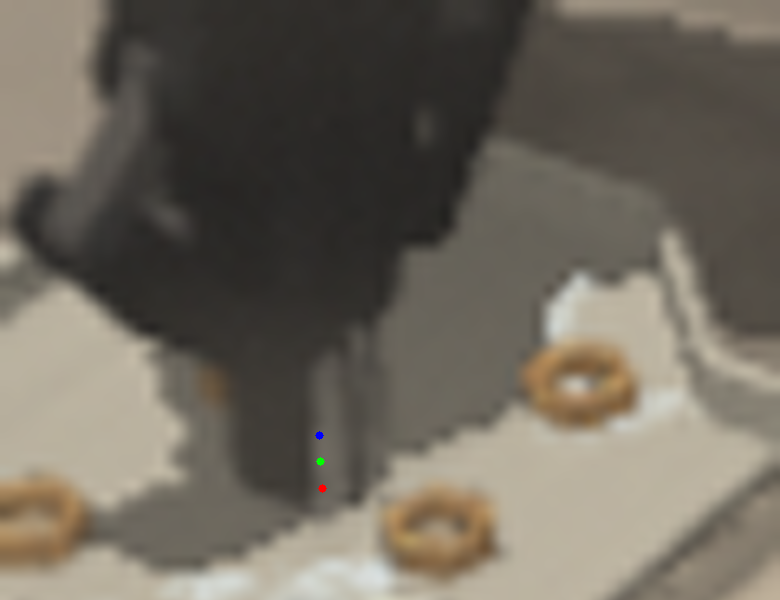

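The fingers touched the floor at TCP z = 1.0. So the fingertips lie 17 mm *behind* the reported TCP, not ahead of it as stated: tip z = TCP z + 17. The close-up shows the fingertips on the floor just behind nut2, which is at (438,530). I'll lift 3–4 mm and sweep.

Request:
servo_tool([
  [[0, 0, -0.0035], [0, 0, 0], 1],
  [[0.003, 0.001, -0.0035], [0, 0, 0], 1],
  [[0.008, 0.001, -0.0035], [0, 0, 0], 1],
  [[0.014, 0.001, -0.0035], [0, 0, 0], 1],
  [[0.02, 0.001, -0.0035], [0, 0, 0], 1],
  [[0.027, 0, -0.0035], [0, 0, 0], 1],
  [[0.034, 0, -0.0035], [0, 0, 0], 1],
  [[0.041, 0, -0.0035], [0, 0, 0], 1],
  [[0.048, -0.001, -0.0035], [0, 0, 0], 1],
  [[0.055, -0.002, -0.0035], [0, 0, 0], 1],
])

```text
t: 11.6
tcp_pos: [511.4, 290.0, 3.4]
tool_rot: [0.0, -0.067, 0.998, 0.0]
ft_force: [-0.8, 0.4, -0.1]
gripper_width: 0.002
grasp_force: 0.0
```

Request:
servo_tool([
  [[0.006, 0, 0], [0, 0, 0], 1],
  [[0.012, 0, 0], [0, 0, 0], 1],
  [[0.018, 0, 0], [0, 0, 0], 1],
  [[0.024, 0, 0], [0, 0, 0], 1],
  [[0.03, 0, 0], [0, 0, 0], 1],
  [[0.03, 0, 0], [0, 0, 0], 1],
])

```text
t: 12.2
tcp_pos: [481.4, 286.0, 3.3]
tool_rot: [-0.0, -0.067, 0.998, -0.0]
ft_force: [-0.4, 0.4, -1.3]
gripper_width: 0.004
grasp_force: 0.0
```

```bash
cat > nuts.py <<'E'
from tr import *
def nuts(n="wrist",z=21):
    st(); c=cam(n); h=cv2.cvtColor(c[0]["color"],cv2.COLOR_BGR2HSV); m=((h[...,0]>8)&(h[...,0]<22)&(h[...,1]>110)&(h[...,2]>60)).astype(np.uint8)
    k,l,s,ce=cv2.connectedComponentsWithStats(cv2.morphologyEx(m,cv2.MORPH_CLOSE,np.ones((5,5))))
    for i in range(1,k):
        if s[i,4]>14:
            u,v=s[i,0]+s[i,2]/2-.5,s[i,1]+s[i,3]/2-.5
            p=B@(ray(c,u,v,z)-O)
            if abs(p[0])<200 and abs(p[1])<120: print(n,s[i],"z18:",p.round(1)[:2],"tinfloor:",(B@(ray(c,u,v,5)-O)).round(1)[:2])
    return c
if __name__=="__main__":
    import sys
    c=nuts(sys.argv[1])
    if len(sys.argv)>2: cv2.imwrite(sys.argv[2],c[0]["color"])
E
python3 nuts.py wrist pics/w4.png; python3 nuts.py scene
```

```text
t 12.2 tray [-94.8  12.3   3.3] yaw-8 179.71 F [-0.4  0.4 -1.3] v 0.021
wrist [238 213  42  29 547] z18: [-108.4    8.6] tinfloor: [-102.4    8.2]
t 12.25 tray [-94.2  12.4   3.4] yaw-8 179.7 F [ 1.1  0.  -0.1] v 0.014
scene [196 211   8   6  31] z18: [23.2 -6.6] tinfloor: [ 38.8 -24.8]
scene [179 222   7   6  33] z18: [28.9 53. ] tinfloor: [44.6 36.2]
scene [232 236   9   6  32] z18: [-110.    28.2] tinfloor: [-97.7  10.8]
```

Nut2 now lies in the tin. Next is nut3: I'll approach with the face turned 35° to bring it towards the middle first.

Request:
servo_tool([
  [[0, 0, -0.03], [0, 0, 0], 1],
  [[-0.025, -0.02, -0.03], [0, 0, 0.14], 1],
  [[-0.055, -0.04, -0.03], [0, 0, 0.28], 1],
  [[-0.075, -0.06, -0.03], [0, 0, 0.42], 1],
  [[-0.082, -0.066, -0.03], [0, 0, 0.55], 1],
  [[-0.082, -0.066, -0.025], [0, 0, 0.61], 1],
  [[-0.082, -0.066, -0.015], [0, 0, 0.61], 1],
  [[-0.082, -0.066, -0.005], [0, 0, 0.61], 1],
  [[-0.082, -0.066, 0], [0, 0, 0.61], 1],
  [[-0.082, -0.066, 0], [0, 0, 0.61], 1],
])

```text
t: 13.3
tcp_pos: [571.5, 231.8, 2.1]
tool_rot: [-0.001, 0.235, 0.972, -0.0]
ft_force: [0.2, -0.2, -0.2]
gripper_width: 0.004
grasp_force: 0.0
```

```bash
python3 nuts.py wrist pics/w5.png
```

```text
t 13.3 tray [-13.1 -53.9   2.1] yaw-8 144.82 F [ 0.2 -0.2 -0.2] v 0.019
wrist [ 247    0   46   52 1302] z18: [-96.5   5.4] tinfloor: [-99.8   8. ]
wrist [471 172  41  46 942] z18: [24.  50.2] tinfloor: [34.3 57.8]
wrist [ 246  181   44   48 1131] z18: [-33.4 -39.9] tinfloor: [-29.5 -42.4]
wrist [ 357  234   47   42 1052] z18: [20.7 -8.6] tinfloor: [30.7 -7.6]
```

Request:
servo_tool([
  [[0.002, 0, 0], [0, 0, 0], 1],
  [[0.006, 0, 0], [0, 0, 0], 1],
  [[0.011, 0, 0], [0, 0, 0], 1],
  [[0.016, 0, 0], [0, 0, 0], 1],
  [[0.021, 0, 0], [0, 0, 0], 1],
  [[0.026, 0, 0], [0, 0, 0], 1],
  [[0.03, 0, 0], [0, 0, 0], 1],
  [[0.02, 0, 0], [0, 0, 0], 1],
  [[0.005, 0, 0], [0, 0, 0], 1],
  [[0.005, 0, 0], [0, 0, 0], 1],
])

```text
t: 14.35
tcp_pos: [570.5, 232.9, 3.3]
tool_rot: [0.001, 0.236, 0.972, 0.0]
ft_force: [-0.3, 0.6, -0.1]
gripper_width: 0.001
grasp_force: 0.0
```

```bash
python3 nuts.py wrist pics/w6.png
```

```text
t 14.35 tray [-14.  -52.7   3.3] yaw-8 144.65 F [-0.3  0.6 -0.1] v 0.034
wrist [ 245    0   46   54 1326] z18: [-97.6   6.2] tinfloor: [-100.8    8.6]
wrist [ 249  126   50   48 1168] z18: [-54.1 -21.2] tinfloor: [-52.4 -21.8]
wrist [ 468  173   44   46 1076] z18: [24.3 51.1] tinfloor: [34.7 58.6]
wrist [ 356  236   46   41 1032] z18: [21.  -8.4] tinfloor: [31.1 -7.6]
```

Request:
servo_tool([
  [[0.003, 0.002, 0], [0, 0, -0.14], 1],
  [[0.008, 0.006, 0], [0, 0, -0.28], 1],
  [[0.014, 0.01, 0], [0, 0, -0.42], 1],
  [[0.021, 0.014, 0], [0, 0, -0.55], 1],
  [[0.027, 0.018, 0], [0, 0, -0.614], 1],
  [[0.027, 0.018, 0], [0, 0, -0.614], 1],
])

```text
t: 15.0
tcp_pos: [551.8, 262.7, 3.1]
tool_rot: [-0.0, -0.07, 0.998, 0.0]
ft_force: [-0.8, -0.0, -0.6]
gripper_width: -0.001
grasp_force: 0.0
```

Request:
servo_tool([
  [[0.007, 0, 0], [0, 0, 0], 1],
  [[0.014, 0, 0], [0, 0, 0], 1],
  [[0.021, 0, 0], [0, 0, 0], 1],
  [[0.028, 0, 0], [0, 0, 0], 1],
  [[0.036, 0, 0], [0, 0, 0], 1],
  [[0.044, 0, 0], [0, 0, 0], 1],
  [[0.052, 0, 0], [0, 0, 0], 1],
  [[0.06, 0, 0], [0, 0, 0], 1],
  [[0.069, 0, 0], [0, 0, 0], 1],
  [[0.069, 0, 0], [0, 0, 0], 1],
])

```text
t: 16.0
tcp_pos: [482.1, 252.5, 3.1]
tool_rot: [-0.001, -0.069, 0.998, -0.0]
ft_force: [-0.5, 0.3, -0.5]
gripper_width: -0.002
grasp_force: 0.0
```

```bash
python3 nuts.py wrist pics/w7.png
```

```text
t 16.0 tray [-98.7 -20.9   3.1] yaw-8 179.94 F [-0.5  0.3 -0.5] v 0.033
wrist [249 206  41  36 630] z18: [-114.2  -19.5] tinfloor: [-108.5  -19.3]
wrist [298 220  43  37 930] z18: [-106.5    5.5] tinfloor: [-99.9   8.5]
```

Nut2 and nut3 are both in the tin. Nut1 stands near the loupe, so I'll turn the tool 90° to keep the wide part of the gripper away from it.

Request:
servo_tool([
  [[0, 0, -0.035], [0, 0, 0.149], 1],
  [[-0.01, 0.001, -0.045], [0, 0, 0.298], 1],
  [[-0.03, 0.003, -0.045], [0, 0, 0.447], 1],
  [[-0.055, 0.006, -0.045], [0, 0, 0.596], 1],
  [[-0.08, 0.009, -0.045], [0, 0, 0.745], 1],
  [[-0.105, 0.012, -0.045], [0, 0, 0.894], 1],
  [[-0.13, 0.012, -0.045], [0, 0, 1.043], 1],
  [[-0.145, 0.012, -0.045], [0, 0, 1.192], 1],
  [[-0.152, 0.012, -0.045], [0, 0, 1.341], 1],
  [[-0.152, 0.012, -0.045], [0, 0, 1.49], 1],
])

```text
t: 17.05
tcp_pos: [633.9, 285.6, 47.3]
tool_rot: [-0.0, 0.628, 0.778, -0.0]
ft_force: [-0.3, 0.1, -0.1]
gripper_width: -0.003
grasp_force: 0.0
```

Request:
servo_tool([
  [[0, 0, 0.01], [0, 0, 0.08], 1],
  [[0, 0, 0.02], [0, 0, 0.08], 1],
  [[0, 0, 0.02], [0, 0, 0.08], 1],
])

```text
t: 17.35
tcp_pos: [631.9, 285.3, 26.2]
tool_rot: [-0.001, 0.655, 0.755, -0.001]
ft_force: [-0.1, -0.7, -0.5]
gripper_width: 0.003
grasp_force: 0.0
```

```bash
python3 nuts.py wrist pics/w8.png
```

```text
t 17.35 tray [54.1 -9.3 26.2] yaw-8 90.11 F [-0.1 -0.7 -0.5] v 0.027
wrist [190 101  42  44 904] z18: [23.9 51.5] tinfloor: [21.1 51.1]
wrist [  0 176  35  38 749] z18: [-86.5  12.1] tinfloor: [-99.9   7.9]
wrist [188 213  40  37 817] z18: [19.5 -9.5] tinfloor: [ 16.2 -15.7]
wrist [  0 219  30  36 603] z18: [-93.2 -13.2] tinfloor: [-107.3  -19.8]
```

Request:
servo_tool([
  [[0, 0, 0.012], [0, 0, 0], 1],
  [[0, 0, 0.02], [0, 0, 0], 1],
  [[0, 0, 0.023], [0, 0, 0], 1],
  [[0, -0.008, 0.023], [0, 0, 0], 1],
  [[0, -0.016, 0.023], [0, 0, 0], 1],
  [[0, -0.023, 0.023], [0, 0, 0], 1],
  [[0, -0.031, 0.023], [0, 0, 0], 1],
  [[0, -0.04, 0.023], [0, 0, 0], 1],
  [[0, -0.05, 0.023], [0, 0, 0], 1],
  [[0, -0.06, 0.023], [0, 0, 0], 1],
])

```text
t: 18.4
tcp_pos: [572.5, 277.2, 5.5]
tool_rot: [0.0, 0.656, 0.754, 0.0]
ft_force: [-0.3, 0.1, 0.8]
gripper_width: -0.003
grasp_force: 0.1
```

Request:
servo_tool([
  [[0, -0.01, 0], [0, 0, 0], 1],
  [[0, -0.02, 0], [0, 0, 0], 1],
  [[0, -0.031, 0], [0, 0, 0], 1],
  [[0, -0.043, 0], [0, 0, 0], 1],
  [[0, -0.056, 0], [0, 0, 0], 1],
  [[0, -0.07, 0], [0, 0, 0], 1],
  [[0, -0.085, 0], [0, 0, 0], 1],
  [[0, -0.09, 0], [0, 0, 0], 1],
])

```text
t: 19.2
tcp_pos: [482.5, 264.6, 5.4]
tool_rot: [-0.0, 0.656, 0.755, -0.0]
ft_force: [-0.7, -0.5, -0.0]
gripper_width: 0.001
grasp_force: 0.0
```

```bash
python3 nuts.py wrist pics/w9.png
```

```text
t 19.2 tray [-96.7  -9.    5.4] yaw-8 89.98 F [-0.7 -0.5 -0. ] v 0.081
wrist [506 113   6  31 136] z18: [14.3 49.8] tinfloor: [26.8 49.2]
wrist [ 218  180   51   84 1818] z18: [-109.1    4.2] tinfloor: [-110.3   -1.5]
```

Request:
servo_tool([
  [[0, 0, -0.03], [0, 0, -0.149], 1],
  [[0.005, 0.01, -0.035], [0, 0, -0.298], 1],
  [[0.015, 0.03, -0.035], [0, 0, -0.447], 1],
  [[0.028, 0.055, -0.035], [0, 0, -0.596], 1],
  [[0.04, 0.08, -0.035], [0, 0, -0.745], 1],
  [[0.052, 0.105, -0.035], [0, 0, -0.894], 1],
  [[0.062, 0.13, -0.035], [0, 0, -1.043], 1],
  [[0.066, 0.142, -0.035], [0, 0, -1.192], 1],
  [[0.066, 0.147, -0.035], [0, 0, -1.341], 1],
  [[0.066, 0.147, -0.035], [0, 0, -1.49], 1],
])

```text
t: 20.25
tcp_pos: [621.6, 350.8, 39.4]
tool_rot: [-0.0, -0.032, 0.999, -0.0]
ft_force: [-0.7, 0.5, 0.7]
gripper_width: 0.001
grasp_force: 0.0
```

Request:
servo_tool([
  [[0, 0, 0.008], [0, 0, -0.149], 1],
  [[0, 0, 0.016], [0, 0, -0.298], 1],
  [[0, 0, 0.018], [0, 0, -0.32], 1],
  [[0, 0, 0.018], [0, 0, -0.32], 1],
])

```text
t: 20.65
tcp_pos: [620.6, 350.5, 21.8]
tool_rot: [-0.0, -0.186, 0.982, -0.0]
ft_force: [-0.4, 0.6, 0.5]
gripper_width: 0.005
grasp_force: 0.0
```

```bash
python3 nuts.py wrist pics/w10.png
python3 - <<'E'
import cv2
a=cv2.imread("pics/w9.png")[140:310,150:370]; b=cv2.imread("pics/w10.png")[0:170,150:400]
import numpy as np; cv2.imwrite("pics/v9.png",np.hstack([cv2.resize(a,None,fx=1.7,fy=1.7),cv2.resize(b,None,fx=1.7,fy=1.7)]))
E
```

```text
t 20.65 tray [52.  56.8 21.8] yaw-8 193.49 F [-0.4  0.6  0.5] v 0.03
wrist [247 172  42  38 889] z18: [24.6 51.5] tinfloor: [28.3 52.5]
```

View pics/v9.png

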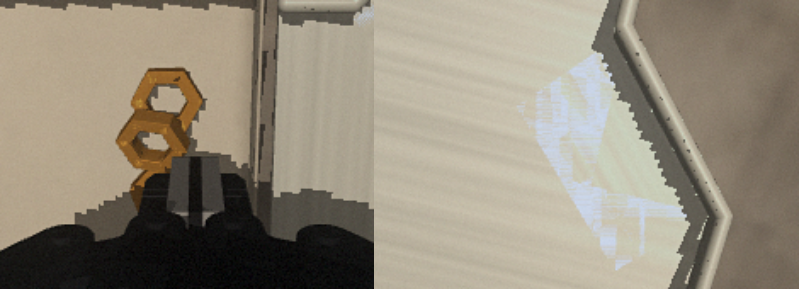

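Left panel: nut1 lies across nut2 and nut3 in the tin, two high, which still fits under the lid. Right panel: tray floor with the left wall. I'll sweep nut0 to the free left part of the spout.

Request:
servo_tool([
  [[0, 0.003, 0.008], [0, 0, -0.075], 1],
  [[0, 0.003, 0.015], [0, 0, -0.075], 1],
  [[0, 0.003, 0.0185], [0, 0, -0.075], 1],
  [[0, 0.003, 0.0185], [0, 0, -0.075], 1],
])

```text
t: 21.1
tcp_pos: [619.3, 353.2, 3.3]
tool_rot: [-0.0, -0.223, 0.975, -0.0]
ft_force: [0.2, -0.4, 0.4]
gripper_width: -0.001
grasp_force: 0.0
```

Request:
servo_tool([
  [[0.007, 0, 0], [0, 0, 0], 1],
  [[0.015, 0, 0], [0, 0, 0], 1],
  [[0.025, 0, 0], [0, 0, 0], 1],
  [[0.035, 0, 0], [0, 0, 0], 1],
  [[0.045, 0, 0], [0, 0, 0], 1],
  [[0.055, 0, 0], [0, 0, 0], 1],
  [[0.065, 0, 0], [0, 0, 0], 1],
  [[0.075, 0, 0], [0, 0, 0], 1],
  [[0.083, 0, 0], [0, 0, 0], 1],
  [[0.075, 0, 0], [0, 0, 0], 1],
])

```text
t: 22.1
tcp_pos: [550.6, 320.0, 4.1]
tool_rot: [-0.001, -0.225, 0.974, -0.0]
ft_force: [-0.7, 0.0, -0.2]
gripper_width: 0.004
grasp_force: 0.0
```

```bash
python3 nuts.py wrist pics/w11.png
```

```text
t 22.1 tray [-21.6  36.3   4.1] yaw-8 197.97 F [-0.7  0.  -0.2] v 0.285
wrist [ 183   17  113   76 3741] z18: [-106.2   -3. ] tinfloor: [-108.5   -5. ]
wrist [ 241  171   48   43 1132] z18: [-51.4  26.4] tinfloor: [-47.6  27.6]
```

Request:
servo_tool([
  [[0.001, -0.004, 0], [0, 0, 0.14], 1],
  [[0.003, -0.008, 0], [0, 0, 0.28], 1],
  [[0.0035, -0.01, 0], [0, 0, 0.31], 1],
  [[0.0035, -0.01, 0], [0, 0, 0.31], 1],
])

```text
t: 22.55
tcp_pos: [553.9, 310.0, 3.7]
tool_rot: [0.0, -0.073, 0.997, 0.0]
ft_force: [-0.7, 0.6, -0.3]
gripper_width: -0.004
grasp_force: 0.0
```

Request:
servo_tool([
  [[0.006, 0, 0], [0, 0, 0], 1],
  [[0.013, 0, 0], [0, 0, 0], 1],
  [[0.02, 0, 0], [0, 0, 0], 1],
  [[0.028, 0, 0], [0, 0, 0], 1],
  [[0.037, 0, 0], [0, 0, 0], 1],
  [[0.047, 0, 0], [0, 0, 0], 1],
  [[0.058, 0, 0], [0, 0, 0], 1],
  [[0.07, 0, 0], [0, 0, 0], 1],
  [[0.074, 0, 0], [0, 0, 0], 1],
  [[0.074, 0, -0.02], [0, 0, 0], 1],
])

```text
t: 23.55
tcp_pos: [477.8, 298.8, 22.1]
tool_rot: [-0.002, -0.072, 0.997, -0.001]
ft_force: [-0.5, 0.3, 0.2]
gripper_width: -0.001
grasp_force: 0.0
```

Request:
servo_tool([
  [[-0.01, 0, -0.045], [0, 0, 0], 1],
  [[-0.02, -0.02, -0.09], [0, 0, 0], 1],
  [[-0.02, -0.05, -0.135], [0, 0, 0], 1],
  [[-0.02, -0.08, -0.18], [0, 0, 0], 1],
  [[-0.02, -0.09, -0.22], [0, 0, 0], 1],
  [[-0.02, -0.09, -0.25], [0, 0, 0], 1],
  [[-0.02, -0.09, -0.25], [0, 0, 0], 1],
])

```text
t: 24.25
tcp_pos: [514.1, 213.0, 278.4]
tool_rot: [0.004, -0.071, 0.997, 0.001]
ft_force: [-0.2, 1.1, 0.5]
gripper_width: -0.001
grasp_force: 0.0
```

```bash
python3 nuts.py wrist pics/w12.png
python3 - <<'E'
import cv2, numpy as np
from tr import *
a=cv2.imread("pics/w12.png"); c=cam("scene")[0]["color"]; cv2.imwrite("pics/sc12.png",c)
a=cv2.resize(a[70:270,70:390],None,fx=1.6,fy=1.6); b=cv2.resize(c[130:270,140:330],None,fx=2.28,fy=2.28)[:320]; b=cv2.copyMakeBorder(b,0,320-b.shape[0],0,0,0)
print(a.shape,b.shape); cv2.imwrite("pics/v12.png",np.hstack([a,b])[:,:945]); x=np.hstack([a,b]); cv2.imwrite("pics/v12.png",cv2.resize(x,(800,int(320*800/x.shape[1]))))
E
```

```text
t 24.25 tray [-72.5 -64.5 278.4] yaw-8 180.14 F [-0.2  1.1  0.5] v 0.107
wrist [289 127  53  24 672] z18: [-108.1    2.6] tinfloor: [-106.8    5.3]
(320, 512, 3) (320, 433, 3)
```

View pics/v12.png

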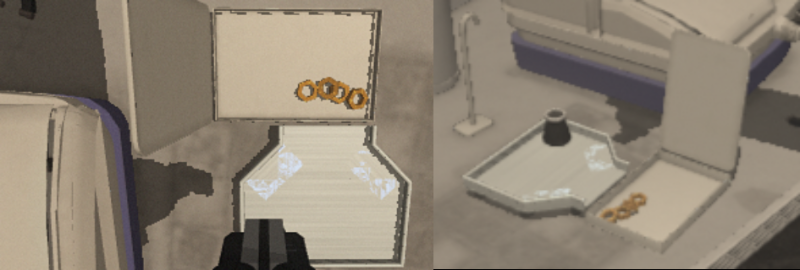

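All four nuts are in the tin: the left panel shows them at (300–365, 80–105), with nut1 resting on two others and the rest flat. The tray is empty and the loupe still stands. Next I'll go behind the lid, turning the tool 90° at height.

Request:
servo_tool([
  [[0.008, -0.012, 0], [0, 0, 0.149], 1],
  [[0.017, -0.024, 0], [0, 0, 0.298], 1],
  [[0.026, -0.036, 0], [0, 0, 0.447], 1],
  [[0.035, -0.048, 0], [0, 0, 0.596], 1],
  [[0.044, -0.06, 0], [0, 0, 0.745], 1],
  [[0.053, -0.072, 0], [0, 0, 0.894], 1],
  [[0.062, -0.084, 0], [0, 0, 1.043], 1],
  [[0.071, -0.097, 0], [0, 0, 1.192], 1],
  [[0.08, -0.11, 0], [0, 0, 1.341], 1],
  [[0.085, -0.118, 0], [0, 0, 1.49], 1],
])

```text
t: 25.35
tcp_pos: [444.3, 83.9, 272.3]
tool_rot: [-0.001, 0.626, 0.78, -0.001]
ft_force: [-0.2, 0.2, 0.2]
gripper_width: 0.002
grasp_force: 0.0
```

```bash
python3 to.py 446 84 113 98
python3 - <<'E'
from h import *
w=cam("wrist"); cv2.imwrite("pics/w13.png",w[0]["color"])
for d in nets.regions_of("tin_lid","wrist")[:2]: print(d["conf"],d["bbox"])
c=cam("scene"); m=nets.regions_of("tin_lid","scene")[0]; print(m["conf"],m["bbox"])
e=np.array([.139,-.990,0]);h=np.array([.990,.139,0]); H=np.array([462.5,153,17])
for th in (1.6,1.7,1.78):
    for s in (-55,55): print(th,s,proj(c,H+h*s-e*165*np.cos(th)+[0,0,165*np.sin(th)]).round(1), proj(w,H+h*s-e*165*np.cos(th)+[0,0,165*np.sin(th)]).round(1))
E
```

```text
t 25.35 p [444.3  83.9 272.3] yaw 102.49 z [-0.003 -0.    -1.   ] F [-0.2  0.2  0.2] q [ 0.    0.08 -0.05  1.44 -0.    1.35]
[ -0.3   2.1 159.3] [-0.0026 -0.0003  0.0784]
0.78 [239.0, 114.6, 125.8, 47.3]
0.64 [256.0, 145.5, 46.9, 74.2]
1.6 -55 [300.9 158.5] [238.7 117.5]
1.6 55 [259.5 146.9] [376.  128.6]
1.7 -55 [304.3 156.2] [237.7 138.4]
1.7 55 [263.1 144.8] [372.  149.1]
1.78 -55 [306.9 154.9] [237.1 154.1]
1.78 55 [266.  143.7] [368.4 164.4]
```

Request:
servo_tool([
  [[0, 0.001, 0.035], [0, 0, 0.04], 1],
  [[0, 0.002, 0.075], [0, 0, 0.078], 1],
  [[0, 0.002, 0.115], [0, 0, 0.078], 1],
  [[0, 0.002, 0.145], [0, 0, 0.078], 1],
  [[0, 0.002, 0.157], [0, 0, 0.078], 1],
  [[0, 0.002, 0.157], [0, 0, 0.078], 1],
])

```text
t: 26.15
tcp_pos: [446.1, 85.4, 114.6]
tool_rot: [-0.002, 0.652, 0.758, -0.001]
ft_force: [0.6, -0.2, 1.0]
gripper_width: -0.0
grasp_force: 0.0
```

```bash
python3 to.py 446 84 113 98
python3 - <<'E'
import numpy as np
# finger front-lower corner path: TCP s (toward -e) and tip z for lid angle th, contact r from hinge, outer face offset 5 mm
for th in np.arange(1.7,0.05,-.15):
    for_r=130
    n=np.array([np.sin(th)*-1,np.cos(th)]) # outward normal in (q=toward tin, z): lid dir (cos,sin)
    d=np.array([np.cos(th),np.sin(th)])
    p=for_r*d+5*n; print(round(th,2),"q",p[0].round(),"z",(17+p[1]).round())
E
```

```text
t 26.15 p [446.1  85.4 114.6] yaw 98.6 z [-0.004  0.    -1.   ] F [ 0.6 -0.2  1. ] q [ 0.    0.15 -0.38  1.04  0.    1.42]
[-1.3 -0.3  1.6] [-0.0044 -0.0007  0.0105]
1.7 q -22.0 z 145.0
1.55 q -2.0 z 147.0
1.4 q 17.0 z 146.0
1.25 q 36.0 z 142.0
1.1 q 55.0 z 135.0
0.95 q 72.0 z 126.0
0.8 q 87.0 z 114.0
0.65 q 100.0 z 100.0
0.5 q 112.0 z 84.0
0.35 q 120.0 z 66.0
0.2 q 126.0 z 48.0
```

Request:
servo_tool([
  [[0.008, 0, 0], [0, 0, 0], 1],
  [[0.016, 0, 0], [0, 0, 0], 1],
  [[0.024, 0, 0], [0, 0, 0], 1],
  [[0.032, 0, 0], [0, 0, 0], 1],
  [[0.04, 0, 0], [0, 0, 0], 1],
  [[0.048, 0, 0], [0, 0, 0], 1],
  [[0.056, 0, 0], [0, 0, 0], 1],
  [[0.064, 0, 0], [0, 0, 0], 1],
  [[0.07, 0, 0], [0, 0, 0], 1],
  [[0.07, 0, 0], [0, 0, 0], 1],
])

```text
t: 27.15
tcp_pos: [437.0, 154.7, 116.8]
tool_rot: [-0.0, 0.653, 0.757, 0.0]
ft_force: [0.7, 0.4, 0.5]
gripper_width: -0.004
grasp_force: 0.0
```

```bash
cat > lid.py <<'E'
from h import *
e=np.array([.139,-.990,0]);h=np.array([.990,.139,0]); H=np.array([462.5,153,17])
o=monitor.get_obs(); p=np.array(o["tcp_pos"])-H; print("t",round(o["t"],2),"TCP q",round(float(-p@e),1),"tip z",round(p[2]+34,1),"along",round(float(p@h),1),"F",np.round(o["ft_force"],1))
c=cam("scene"); cv2.imwrite("pics/lid.png",c[0]["color"])
for n in ("tin_lid","tin"):
    for m in nets.regions_of(n,"scene")[:1]: print(n,round(m["conf"],2),np.round(m["bbox"],1))
g=lambda th:np.array([proj(c,H+h*s-e*165*np.cos(th)+[0,0,165*np.sin(th)]) for s in (-55,55)]).round(0).tolist()
print({t:g(t) for t in (1.7,1.4,1.1,.8,.5,.2,0)})
E
python3 lid.py
```

```text
t 27.15 TCP q 5.3 tip z 133.8 along -25.0 F [0.7 0.4 0.5]
tin_lid 0.75 [253.4 152.1  40.6  70.8]
tin 0.76 [219.4 152.8  78.6 108.5]
{1.7: [[304.0, 156.0], [263.0, 145.0]], 1.4: [[294.0, 165.0], [252.0, 153.0]], 1.1: [[283.0, 180.0], [241.0, 167.0]], 0.8: [[273.0, 200.0], [231.0, 186.0]], 0.5: [[265.0, 222.0], [223.0, 206.0]], 0.2: [[261.0, 244.0], [220.0, 227.0]], 0: [[260.0, 256.0], [219.0, 240.0]]}
```

Request:
servo_tool([
  [[0.009, 0, 0], [0, 0, 0], 1],
  [[0.018, 0, 0], [0, 0, 0], 1],
  [[0.027, 0, 0], [0, 0, 0], 1],
  [[0.035, 0, 0], [0, 0, 0], 1],
  [[0.043, 0, 0.003], [0, 0, 0], 1],
  [[0.05, 0, 0.005], [0, 0, 0], 1],
  [[0.057, 0, 0.008], [0, 0, 0], 1],
  [[0.065, 0, 0.013], [0, 0, 0], 1],
  [[0.072, 0, 0.02], [0, 0, 0], 1],
  [[0.079, 0, 0.027], [0, 0, 0], 1],
])

```text
t: 28.3
tcp_pos: [425.6, 232.8, 89.1]
tool_rot: [-0.0, 0.654, 0.757, -0.0]
ft_force: [-0.4, -0.6, -1.0]
gripper_width: 0.004
grasp_force: 0.2
```

```bash
python3 lid.py
```

```text
t 28.3 TCP q 84.1 tip z 106.1 along -25.5 F [-0.4 -0.6 -1. ]
tin_lid 0.86 [231.4 191.   62.6  28.1]
tin 0.76 [216.9 189.3  77.2  69.9]
{1.7: [[304.0, 156.0], [263.0, 145.0]], 1.4: [[294.0, 165.0], [252.0, 153.0]], 1.1: [[283.0, 180.0], [241.0, 167.0]], 0.8: [[273.0, 200.0], [231.0, 186.0]], 0.5: [[265.0, 222.0], [223.0, 206.0]], 0.2: [[261.0, 244.0], [220.0, 227.0]], 0: [[260.0, 256.0], [219.0, 240.0]]}
```

Request:
servo_tool([
  [[0.006, 0, 0.006], [0, 0, 0], 1],
  [[0.012, 0, 0.014], [0, 0, 0], 1],
  [[0.018, 0, 0.022], [0, 0, 0], 1],
  [[0.022, 0, 0.031], [0, 0, 0], 1],
  [[0.026, 0, 0.04], [0, 0, 0], 1],
  [[0.029, 0, 0.048], [0, 0, 0], 1],
  [[0.031, 0, 0.055], [0, 0, 0], 1],
  [[0.032, 0, 0.061], [0, 0, 0], 1],
  [[0.033, 0, 0.066], [0, 0, 0], 1],
  [[0.033, 0, 0.066], [0, 0, 0], 1],
])

```text
t: 29.45
tcp_pos: [420.6, 264.7, 23.2]
tool_rot: [-0.0, 0.654, 0.757, -0.0]
ft_force: [0.2, 0.7, -0.4]
gripper_width: -0.004
grasp_force: 0.0
```

```bash
python3 lid.py|head -3
```

```text
t 29.45 TCP q 116.4 tip z 40.2 along -26.0 F [ 0.2  0.7 -0.4]
tin_lid 0.79 [219.3 212.9  73.5  37.5]
tin 0.59 [217.9 212.5  75.7  47.6]
```

Request:
servo_tool([
  [[0, 0, 0.004], [0, 0, 0], 1],
  [[0, 0, 0.008], [0, 0, 0], 1],
  [[0, 0, 0.012], [0, 0, 0], 1],
  [[0, 0, 0.015], [0, 0, 0], 1],
  [[0, 0, 0.016], [0, 0, 0], 1],
  [[0, 0, 0.016], [0, 0, 0], 1],
])

```text
t: 30.2
tcp_pos: [420.8, 264.8, 7.6]
tool_rot: [-0.0, 0.654, 0.757, -0.0]
ft_force: [1.2, 0.3, 0.1]
gripper_width: 0.004
grasp_force: 0.0
```

Request:
servo_tool([
  [[0, 0, 0.001], [0, 0, 0], 1],
  [[0, 0, 0.002], [0, 0, 0], 1],
  [[0, 0, 0.002], [0, 0, 0], 1],
])

```text
t: 30.5
tcp_pos: [420.9, 264.8, 5.7]
tool_rot: [-0.0, 0.654, 0.757, -0.0]
ft_force: [0.6, 0.2, 1.5]
gripper_width: -0.002
grasp_force: 0.0
```

Request:
servo_tool([
  [[0, 0, -0.01], [0, 0, 0], 1],
  [[0, 0, -0.04], [0, 0, 0], 1],
  [[0, 0, -0.08], [0, 0, 0], 1],
  [[0, 0, -0.12], [0, 0, 0], 1],
  [[0, 0, -0.16], [0, 0, 0], 1],
  [[-0.03, 0, -0.2], [0, 0, 0], 1],
  [[-0.07, 0, -0.24], [0, 0, 0], 1],
  [[-0.1, 0, -0.28], [0, 0, 0], 1],
  [[-0.12, 0, -0.3], [0, 0, 0], 1],
  [[-0.12, 0, -0.3], [0, 0, 0], 1],
])

```text
t: 31.5
tcp_pos: [439.4, 144.1, 310.1]
tool_rot: [0.002, 0.655, 0.756, 0.002]
ft_force: [-0.7, 0.3, -0.8]
gripper_width: 0.002
grasp_force: 0.0
```

Run:
```python
from tr import *
st(); c=cam("scene")[0]["color"]; w=cam("wrist")[0]["color"]; cv2.imwrite("pics/fw.png",w)
a=cv2.resize(c[130:290,100:370],(540,320),interpolation=cv2.INTER_CUBIC); b=cv2.resize(w,(427,320)); x=np.hstack([a,b]); cv2.imwrite("pics/v14.png",cv2.resize(x,(800,265)))
cc=cam("scene")
for n in ("tin","loupe","tin_lid"):
    for m in nets.regions_of(n,"scene")[:2]: print(n,round(m["conf"],2),np.round(m["bbox"],1))
e=np.array([.139,-.990,0]);h=np.array([.990,.139,0]); H=np.array([462.5,153,0])
for z in (22,32): print(z,[proj(cc,H-e*q+h*s+[0,0,z]).round(0).tolist() for q,s in ((0,-55),(0,55),(165,55),(165,-55))])
```

```text
t 31.5 tray [-156.1 -122.4  310.1] yaw-8 90.21 F [-0.7  0.3 -0.8] v 0.09
tin 0.89 [220.3 207.3  73.6  52.9]
loupe 0.7 [193.8 186.3  19.   18.7]
tin_lid 0.77 [218.9 205.2  72.5  51.7]
22 [[296.0, 218.0], [258.0, 205.0], [219.0, 238.0], [260.0, 255.0]]
32 [[297.0, 215.0], [258.0, 201.0], [219.0, 234.0], [260.0, 251.0]]
```

View pics/v14.png

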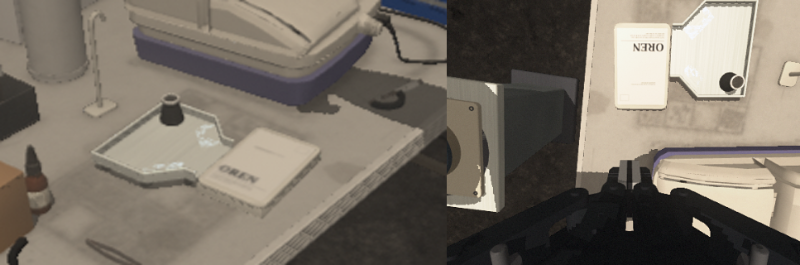

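The lid lies flat on the tin with its label facing up, at scene crop (265,170). The tin has not moved, and the loupe, tray and other things are undisturbed. I'll wait a moment for it to settle, then hand in.

Request:
servo_tool([
  [[0, 0, 0], [0, 0, 0], 1],
  [[0, 0, 0], [0, 0, 0], 1],
  [[0, 0, 0], [0, 0, 0], 1],
  [[0, 0, 0], [0, 0, 0], 1],
  [[0, 0, 0], [0, 0, 0], 1],
  [[0, 0, 0], [0, 0, 0], 1],
  [[0, 0, 0], [0, 0, 0], 1],
  [[0, 0, 0], [0, 0, 0], 1],
  [[0, 0, 0], [0, 0, 0], 1],
  [[0, 0, 0], [0, 0, 0], 1],
])

```text
t: 32.8
tcp_pos: [438.4, 146.1, 305.8]
tool_rot: [0.0, 0.654, 0.757, 0.0]
ft_force: [-0.7, 0.3, -1.0]
gripper_width: -0.002
grasp_force: 0.0
```

```bash
python3 -c "
from rig import robot; print(robot.hand_in())"
```

```text
the job is handed in; nothing more can be done
None
```

I swept all four nuts off the spout into the tin and pushed its lid shut; in the last pictures the tin hadn't shifted and nothing else looked disturbed, the loupe included, and I handed in at about 33 s, with no verdict returned.

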